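# Shut the filled drawers

## Task

Three small wooden drawer boxes stand open on the studio table. With the fingertips, gently push the two drawers that have something lying in them fully home, without slamming or forcing them and pressing only on the outside of their fronts; leave the empty drawer standing open as it is, ready to be filled. Grip and lift nothing, do not reach into the drawers, and leave the jars, the tin and the tape alone.

Things in the scene. Friction and masses are not known exactly. Their poses are not given: they have to be found in the camera images.
- carton_box: fixed low wooden box, 150 deep (own x) x 130 wide (own y) x 75 high, with one drawer; the small carton of leads lies in its drawer; all three boxes look alike and stand in any order, each turned up to 15 degrees. Origin: centre of its underside on the table. Own -x points to the robot side, out of the drawer opening; own +x is the way the drawer shuts.
- carton_front (a point): centre of the outer face of that drawer's front, 40 mm above the table; moves with the drawer, axes as the box's. The front is a flat upright board 126 wide x 10 thick, 4 to 72 mm above the table, with a finger notch 40 wide x 12 deep mid-way in its top edge. Shut, it lies against the box's front edge, its outer face 85 mm from the box's origin along own -x
- carton_drawer (a joint): how far that drawer is pulled out, m: 0 fully home against a stop (cannot go further), 0.10 fully out; starts between 0.06 and 0.09. Slides with about 1.5 N of friction and stays where it is left (no spring, no catch). Behind its front an open tray 135 long x 106 wide moves with it: 5 mm walls, floor 17 mm and wall tops 47 mm above the table
- eraser_box: fixed low wooden box, 150 deep (own x) x 130 wide (own y) x 75 high, with one drawer; the eraser lies in its drawer; all three boxes look alike and stand in any order, each turned up to 15 degrees. Origin: centre of its underside on the table. Own -x points to the robot side, out of the drawer opening; own +x is the way the drawer shuts.
- eraser_front (a point): centre of the outer face of that drawer's front, 40 mm above the table; moves with the drawer, axes as the box's. The front is a flat upright board 126 wide x 10 thick, 4 to 72 mm above the table, with a finger notch 40 wide x 12 deep mid-way in its top edge. Shut, it lies against the box's front edge, its outer face 85 mm from the box's origin along own -x
- eraser_drawer (a joint): how far that drawer is pulled out, m: 0 fully home against a stop (cannot go further), 0.10 fully out; starts between 0.06 and 0.09. Slides with about 1.5 N of friction and stays where it is left (no spring, no catch). Behind its front an open tray 135 long x 106 wide moves with it: 5 mm walls, floor 17 mm and wall tops 47 mm above the table
- empty_box: fixed low wooden box, 150 deep (own x) x 130 wide (own y) x 75 high, with one drawer; nothing lies in its drawer; all three boxes look alike and stand in any order, each turned up to 15 degrees. Origin: centre of its underside on the table. Own -x points to the robot side, out of the drawer opening; own +x is the way the drawer shuts.
- empty_front (a point): centre of the outer face of that drawer's front, 40 mm above the table; moves with the drawer, axes as the box's. The front is a flat upright board 126 wide x 10 thick, 4 to 72 mm above the table, with a finger notch 40 wide x 12 deep mid-way in its top edge. Shut, it lies against the box's front edge, its outer face 85 mm from the box's origin along own -x
- empty_drawer (a joint): how far that drawer is pulled out, m: 0 fully home against a stop (cannot go further), 0.10 fully out; starts between 0.06 and 0.09. Slides with about 1.5 N of friction and stays where it is left (no spring, no catch). Behind its front an open tray 135 long x 106 wide moves with it: 5 mm walls, floor 17 mm and wall tops 47 mm above the table
- lead_carton: loose small flat carton of pencil leads, 30 x 58 x 14, lying across the open part of its drawer; origin: centre of its underside
- eraser_block: loose pale eraser, 22 x 45 x 13, lying across the open part of its drawer; origin: centre of its underside
- black_jar: bystander, loose: black jar with black lid, 65 across x 88 high; origin: centre of its underside
- clear_jar: bystander, loose: small clear jar with dark lid, 46 across x 88 high; origin: centre of its underside
- tape_roll: bystander, loose: roll of masking tape lying flat, 96 across x 25 high; origin: centre of its underside
- food_tin: bystander, loose: food tin, 76 across x 58 high; origin: centre of its underside

How it is judged:
By the outcome, as a careful person would: the job done as asked, in the order asked, and still so for the second after the job is handed in, with the robot touching nothing.
It also fails if it takes over 45 s, if anything falls off the work surface, if the arm or the gripper's body presses on something with over 40 N, if the wrist force passes 120 N, or if a joint passes its speed limit or range.

## Robot

A 6-joint arm with a two-finger parallel gripper is mounted at the origin on the work surface; the furniture and walls round the work are solid. World frame = base frame: x ahead of the robot, y to its left, z up, the work surface at z = 0. Lengths are in mm, angles in rad, forces in N, time in s.
With the tool pointing down it reaches from about 350 to 775 mm from the base axis. Payload 7.3 kg.
Tool frame: the origin (TCP) lies on the centre line of the jaws, within the pads' length; the fingertips stand 19 mm ahead of it and the grasp point (between the pads) is the TCP; z points along the fingers, y is the line along which they close (so a half turn about z gives the same grasp; the last joint's range is limited). The gripper opens to 92 mm and grips with 3 to 60 N. Pads are 19 mm wide; open, the fingers measure 130 mm over their backs; the gripper's body (75 mm by 190 mm) begins 47 mm behind the grasp point.
Start: joints at [1.062, 0.342, 1.524, -0, 1.275, -0.146], TCP at [186.305, 490.85, 245.741] pointing down, gripper open.
Joint ranges: [-2.53, 2.53], [-0.77, 2.02], [0.04, 2.7], [-1, 4.14], [0.28, 2.66], [-3.11, 3.11]. Speed limits (rad/s): [2.57, 2.57, 3.14, 3.14, 3.14, 3.14].

## Interface

Orientations are given as a rotation vector (axis times angle).
In Python, from plant import arm, vision, workorder gives the robot as it stands (arm), with the cameras (vision) and the job (workorder).
- The arm moves only by the shell command python3 shift.py FILE [FORCE], which reads ROWS from the file FILE. ROWS is a JSON list that holds a single list of rows (three levels of brackets), with 1 to 10 rows, each of 5 numbers: dx, dy, dz in normalised numbers (1 is 600 mm), then a turn about the tool's z in shares of 2 rad (1.0 is 2 rad), then the finger opening in mm; each row is the pose to reach, as a shift and turn from the pose commanded when the command began, along the tool's axes at that moment; what a row does not reach only later rows make up. A row lasts 1/12 s, in which the tool goes at most 41.7 mm and 0.125 rad, less where a joint would pass 70% of its speed; a pose out of reach is approached as far as the arm can. The fingers move at their own pace and stop on an object; FORCE is the grip in N (left out, the last holds). Time passes only in rows, so rows that do not move let the fingers close. It prints the time, the measured TCP pose, the force, the opening and the grip force at its end. Shift and turn numbers lie between -1 and 1, and a call with a number outside is refused. Input that does not fit is refused with a message, and nothing moves.
- arm.state(): the state, without advancing time (a new reading comes with each control period).
- vision.grab_frame(name): name is "side" or "top"; returns a dict with "color" (400x640x3 uint8, blue, green, red), "intrinsics" (3x3 intrinsics, pixels), "k1" (the pictures are not rectified: a ray, as slopes to the right and down, at radius r is drawn at 1 + k1 r^2 times it, then the intrinsics apply), "rvec" (rotation vector, rad) and "tvec" (3), from world to camera coordinates, as OpenCV has them. Camera axes: x right, y down, z forward; pixel columns grow to the right and rows downward; lengths in mm; the calibration is good to about 2 mm. A picture is of the moment at which its call begins. There is no depth.
- workorder.job_done(): hands the job in; it is judged then, once.
The state is a dict: "time_s": time; "joint_positions": joint angles; "dq": joint speeds; "joint_efforts": joint torques, N m; "ee_pos": TCP position; "tcp_rot": TCP orientation; "contact_force": force on the tool from outside, world axes, zero at the start; "torque": the same for the moment, N m; "grip_width": finger opening in mm; "gripper_force": force on a finger pad.
Only numpy, scipy, OpenCV 4.12 (cv2) and the standard library are available. Lean on these libraries where they do the work, as an engineer would, in place of code of your own. Each camera call takes 0.05 s, during which the arm holds its last target. There are 200 camera calls.

## Working session

There is one attempt and no reset: what is moved stays moved. The work goes in short steps, Python scripts to look and compute and a shell command to move; the robot and the scene stay as the last step left them, time stands still between calls to the robot, and variables do not carry over. Pictures are saved under pics/ and viewed, at most 10 in all, crops included, and the job is handed in when it is done.

```bash
ls; mkdir -p pics
python3 - <<'E'
from plant import arm, vision, workorder
import cv2
for n in("top","side"):
    f=vision.grab_frame(n); cv2.imwrite(f"pics/{n}0.png",f["color"]); print(n,f["intrinsics"],f["k1"],f["rvec"],f["tvec"])
s=arm.state(); print(s["time_s"],s["ee_pos"],s["tcp_rot"],s["contact_force"])
E
```

```text
pics
plant.py
shift.py
top [[516.08056472   0.         309.17502111]
 [  0.         516.08056472 197.02657442]
 [  0.           0.           1.        ]] 0.02004556908113934 [ 2.09592566 -2.12071398  0.22504516] [  48.71544768  557.26420783 1599.52261227]
side [[370.7407631    0.         311.69304536]
 [  0.         370.7407631  196.09356686]
 [  0.           0.           1.        ]] -0.014631313470708765 [ 0.3633777  -2.63680751  1.38027432] [ 568.83831694  115.84411367 1275.94085692]
0.1 [186.13920207 490.54129658 245.11929418] [-5.66659671e-01 -3.08963576e+00  2.04622390e-03] [-0.43654504 -0.77372306 -0.23754577]
```

View pics/top0.png

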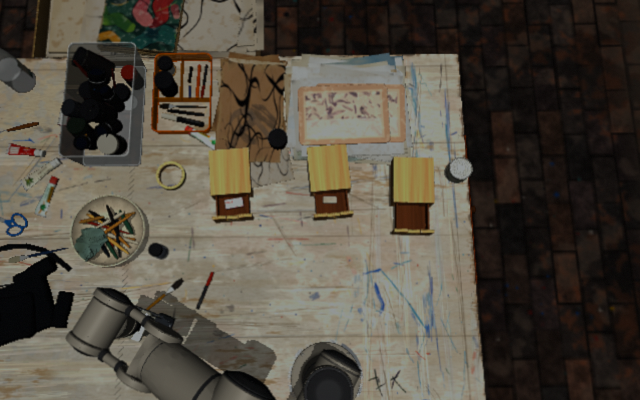

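View pics/side0.png

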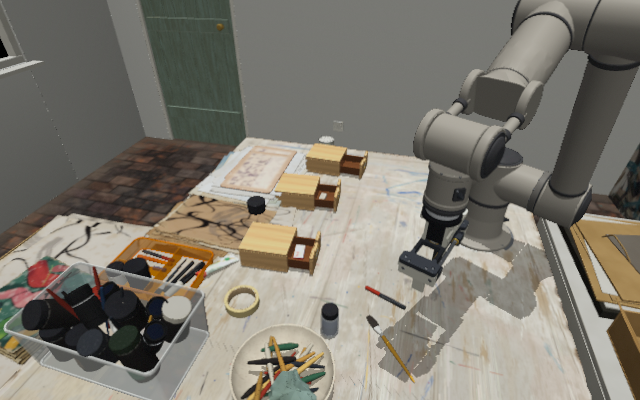

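The top view shows the three boxes at about (230,170), (328,167) and (413,180). There is a large white item in the left drawer at (234,203) and a smaller one in the middle drawer at (330,200). The right drawer looks empty. The side view agrees. The bystanders are away from the drawer fronts.

```bash
cat > h.py <<'E'
import numpy as np, cv2
from plant import arm, vision, workorder
def cam(f):
    R=cv2.Rodrigues(np.array(f["rvec"],float))[0]; return R,np.array(f["tvec"],float).ravel()
def onplane(f,uv,z):
    d=np.array([f["k1"],0,0,0,0],float); R,t=cam(f)
    p=cv2.undistortPoints(np.float64(uv).reshape(-1,1,2),np.array(f["intrinsics"]),d).reshape(-1,2)
    D=np.c_[p,np.ones(len(p))]@R; C=-R.T@t
    return C+D*((z-C[2])/D[:,2])[:,None]
def project(f,P):
    return cv2.projectPoints(np.float64(P).reshape(-1,1,3),np.array(f["rvec"],float),np.array(f["tvec"],float),np.array(f["intrinsics"]),np.array([f["k1"],0,0,0,0.]))[0].reshape(-1,2)
def triang(f,a,g,b):
    A=[]
    p0,p1=onplane(f,[a],0)[0],onplane(f,[a],200)[0]; q0,q1=onplane(g,[b],0)[0],onplane(g,[b],200)[0]
    u=(p1-p0);v=(q1-q0); s=np.linalg.lstsq(np.c_[u,-v],q0-p0,rcond=None)[0]
    P=p0+s[0]*u;Q=q0+s[1]*v; return (P+Q)/2,np.linalg.norm(P-Q)
def woods(f,x0,x1,y0,y1,amin):
    hsv=cv2.cvtColor(f["color"],cv2.COLOR_BGR2HSV)
    m=cv2.inRange(hsv,(15,80,90),(32,255,255)); k=np.zeros_like(m);k[y0:y1,x0:x1]=255;m&=k
    return m,[c for c in cv2.findContours(m,cv2.RETR_EXTERNAL,cv2.CHAIN_APPROX_NONE)[0] if cv2.contourArea(c)>amin]
E
python3 - <<'E'
from h import *
f=vision.grab_frame("top"); g=vision.grab_frame("side")
m,cs=woods(f,200,445,140,245,15)
for c in sorted(cs,key=lambda c:c[:,0,0].min()):
    P=onplane(f,c.reshape(-1,2),75 if cv2.contourArea(c)>500 else 72)[:,:2]
    r=cv2.minAreaRect(P.astype(np.float32)); print(cv2.contourArea(c),cv2.boundingRect(c),np.round(r[0]),np.round(r[1]),round(r[2],1))
    print("   ",np.round(cv2.boxPoints(r)).tolist())
a=cv2.resize(f["color"][135:245,195:450],None,fx=3.1,fy=3.1,interpolation=cv2.INTER_CUBIC)
b=cv2.resize(g["color"][130:280,225:385],None,fx=1.6,fy=1.6,interpolation=cv2.INTER_CUBIC)
o=np.zeros((590,792,3),np.uint8);o[:a.shape[0],:a.shape[1]]=a[:,:792];o[345:345+b.shape[0],:b.shape[1]]=b
mm=cv2.resize(m[135:245,195:450],None,fx=2,fy=2);o[345:345+220,270:270+510]=mm[:,:,None]
cv2.imwrite("pics/c1.png",o)
E
```

```text
2095.0 (208, 140, 65, 56) [656. 265.] [207. 184.] 89.3
    [[563.0, 163.0], [746.0, 161.0], [749.0, 367.0], [565.0, 370.0]]
94.5 (212, 213, 40, 7) [496. 289.] [ 14. 124.] 3.3
    [[485.0, 350.0], [493.0, 226.0], [507.0, 227.0], [500.0, 351.0]]
27.0 (263, 140, 7, 7) [737. 181.] [21. 20.] 0.4
    [[727.0, 191.0], [727.0, 171.0], [748.0, 171.0], [748.0, 191.0]]
82.5 (270, 150, 11, 13) [693. 151.] [29. 44.] 83.2
    [[669.0, 139.0], [713.0, 134.0], [716.0, 163.0], [673.0, 168.0]]
54.5 (302, 140, 34, 5) [739.  10.] [108.  14.] 89.3
    [[731.0, -44.0], [745.0, -44.0], [746.0, 63.0], [732.0, 64.0]]
1736.5 (307, 144, 44, 48) [653. -20.] [152. 133.] 4.6
    [[572.0, 40.0], [583.0, -93.0], [734.0, -80.0], [724.0, 52.0]]
106.0 (314, 210, 40, 7) [500. -34.] [ 15. 124.] 4.6
    [[488.0, 27.0], [498.0, -97.0], [513.0, -96.0], [503.0, 28.0]]
51.5 (353, 172, 21, 8) [ 624. -132.] [64. 23.] 89.3
    [[612.0, -164.0], [635.0, -164.0], [636.0, -100.0], [613.0, -100.0]]
1749.0 (393, 157, 42, 47) [ 608. -293.] [131. 150.] 87.4
    [[530.0, -355.0], [680.0, -361.0], [686.0, -231.0], [536.0, -224.0]]
89.0 (394, 228, 40, 5) [ 444. -284.] [122.  12.] 86.8
    [[435.0, -345.0], [447.0, -346.0], [454.0, -224.0], [441.0, -223.0]]
```

View pics/c1.png

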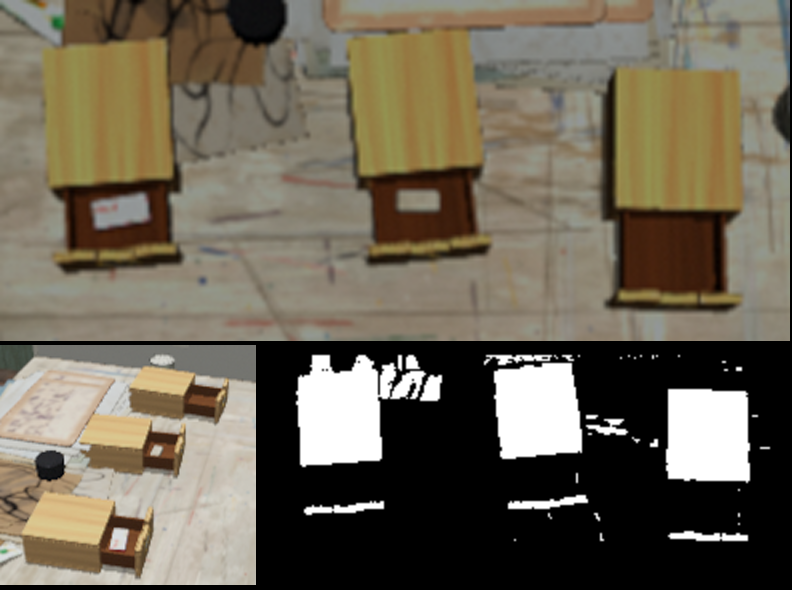

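Carton is in the left box, eraser in the middle, right is empty (third picture). Next I refine the left box, whose mask merges with the paper, and check heights from both views.

Run:
```python
from h import *
f=vision.grab_frame("top"); g=vision.grab_frame("side")
def rep(n,c,z):
    P=onplane(f,c.reshape(-1,2),z)[:,:2].astype(np.float32); r=cv2.minAreaRect(P); B=cv2.boxPoints(r)
    print(n,"c",np.round(r[0],1),"size",np.round(r[1]),"corners",np.round(B).tolist()); return B
F=[]
for n,x0,x1,yc in(("carton",205,256,152),("eraser",303,354,146),("empty",390,436,150)):
    m,cs=woods(f,x0,x1,yc,240,60); cs=sorted(cs,key=cv2.contourArea)
    rep(n+" box",cs[-1],75); B=rep(n+" front",cs[-2],72)
    # row-wise side edges of the box top -> yaw
    q=cs[-1].reshape(-1,2); ys=range(q[:,1].min()+6,q[:,1].max()-6)
    for e in(min,max):
        L=onplane(f,[(e(q[q[:,1]==y,0]),y) for y in ys],75)[:,:2].astype(np.float32)
        v=cv2.fitLine(L,cv2.DIST_HUBER,0,.01,.01).ravel(); print("  side yaw deg",round(float(np.degrees(np.arctan(v[1]/v[0]))),1),"at",v[2:].round())
    # column-wise lower (outer) edge of the front strip, mid-height of range
    q=cs[-2].reshape(-1,2); xs=range(q[:,0].min()+3,q[:,0].max()-3)
    L=onplane(f,[(x,q[q[:,0]==x,1].max()+.5) for x in xs],72)[:,:2].astype(np.float32); v=cv2.fitLine(L,cv2.DIST_HUBER,0,.01,.01).ravel()
    print("  front outer edge yaw",round(float(np.degrees(np.arctan(-v[0]/v[1]))),1),"at",v[2:].round(1))
W=[]
for h,R in((f,[(214,195,250,215),(316,192,346,208)]),(g,[(288,240,316,272),(315,185,340,207)])):
    for x0,y0,x1,y1 in R:
        hs=cv2.cvtColor(h["color"],cv2.COLOR_BGR2HSV); m=cv2.inRange(hs,(0,0,100),(180,70,255)); k=np.zeros_like(m);k[y0:y1,x0:x1]=255
        n,l,s,c=cv2.connectedComponentsWithStats(m&k); i=1+np.argmax(s[1:,4]); W.append((c[i],s[i]))
for i,n in enumerate(("carton","eraser")): print(n,W[i][0].round(),W[i+2][0].round(),W[i][1],W[i+2][1],*[np.round(v) for v in triang(f,W[i][0],g,W[i+2][0])])
# front-board top corners in the side view, high-most wood pixel near the expected place
m,_=woods(g,0,640,0,400,1)
cv2.imwrite("pics/s2.png",cv2.resize(np.hstack([g["color"][140:280,225:380],cv2.merge([m]*3)[140:280,225:380]]),None,fx=2.5,fy=2.5,interpolation=cv2.INTER_CUBIC))
```

```text
carton box c [640.3 299.5] size [144. 132.] corners [[564.0, 361.0], [573.0, 229.0], [716.0, 238.0], [708.0, 370.0]]
carton front c [496.2 288.5] size [ 14. 124.] corners [[485.0, 350.0], [493.0, 226.0], [507.0, 227.0], [500.0, 351.0]]
  side yaw deg 5.1 at [636. 362.]
  side yaw deg 4.5 at [631. 234.]
  front outer edge yaw 3.0 at [489.9 294.6]
eraser box c [651.5 -20.5] size [149. 133.] corners [[572.0, 40.0], [583.0, -93.0], [731.0, -81.0], [720.0, 52.0]]
eraser front c [500.2 -34.2] size [ 15. 124.] corners [[488.0, 27.0], [498.0, -97.0], [513.0, -96.0], [503.0, 28.0]]
  side yaw deg 4.1 at [647.  43.]
  side yaw deg 6.2 at [641. -86.]
  front outer edge yaw 4.6 at [493.9 -30.7]
empty box c [ 608.1 -292.6] size [131. 150.] corners [[530.0, -355.0], [680.0, -361.0], [686.0, -231.0], [536.0, -224.0]]
empty front c [ 444.3 -284.4] size [122.  12.] corners [[435.0, -345.0], [447.0, -346.0], [454.0, -224.0], [441.0, -223.0]]
  side yaw deg -2.6 at [ 621. -231.]
  side yaw deg -3.0 at [ 605. -355.]
  front outer edge yaw -3.0 at [ 438.5 -282.8]
carton [233. 203.] [299. 251.] [225 197  18  12 164] [294 244  12  14 140] [549. 290.  29.] 0.0
eraser [329. 199.] [323. 196.] [323 196  14   7  93] [319 193   8   6  37] [556. -24.  28.] 1.0
```

View pics/s2.png

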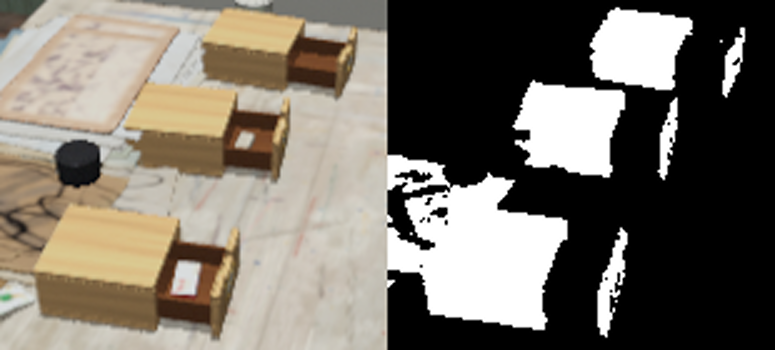

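The item heights triangulate to 29 and 28 mm, against 31 and 30 expected. The side picture shows the three fronts standing out, with their top edges at (321,231), (341,179) and (367,151) px. I'll check the front corner heights and compute the approach.

```bash
cat >> h.py <<'E'
from scipy.spatial.transform import Rotation as Ro
def rel(target,yaw=None):
    s=arm.state(); R=Ro.from_rotvec(s["tcp_rot"]).as_matrix(); d=R.T@(np.array(target)-s["ee_pos"])
    y=np.degrees(np.arctan2(R[1,1],R[0,1])); print("tool shift",d.round(1),"y_tool deg",y.round(1),"turn",None if yaw is None else np.radians(y-90-yaw).round(3),"t",s["time_s"],"pos",np.round(s["ee_pos"],1),"F",np.round(s["contact_force"],1))
E
python3 - <<'E'
from h import *
f=vision.grab_frame("top"); g=vision.grab_frame("side")
for P,b in(((494,226,72),(321,231)),((499,-97,72),(341.5,179))):
    a=project(f,[P])[0]; print(a.round(1),project(g,[P]).round(1),b,*[np.round(v) for v in triang(f,a,g,b)])
rel((445,286,140),4.3); rel((445,286,50),4.3)
E
```

```text
[251.3 216.6] [[321.3 230.3]] (321, 231) [495. 226.  69.] 0.0
[353.3 213.8] [[341.6 178. ]] (341.5, 179) [500. -97.  67.] 0.0
tool shift [-314.6  -99.6  105.6] y_tool deg 69.2 turn -0.438 t 0.4 pos [186.3 490.8 245.6] F [ 0.2  0.2 -0.5]
tool shift [-314.6  -99.6  195.6] y_tool deg 69.2 turn -0.438 t 0.4 pos [186.3 490.8 245.6] F [ 0.2  0.2 -0.5]
```

The front corners triangulate to 69 and 67 mm, against 72 given. Moving above the pre-contact point with the fingers closed.

Careful with the scale: shifts go in shares of 600 mm and turns go in shares of 2 rad. That gives: -315 mm is -0.525, -290 mm is -0.4833, -0.438 rad is -0.219.

```bash
echo '[[[-0.0667,-0.02,0.02,-0.05,0],[-0.1333,-0.0417,0.0417,-0.1,0],[-0.1917,-0.0617,0.0617,-0.15,0],[-0.25,-0.0833,0.0833,-0.2,0],[-0.3083,-0.1,0.1033,-0.219,0],[-0.3667,-0.1167,0.125,-0.219,0],[-0.425,-0.1333,0.15,-0.219,0],[-0.4833,-0.15,0.1667,-0.219,0],[-0.525,-0.1667,0.1767,-0.219,0],[-0.525,-0.1667,0.1767,-0.219,0]]]' > m.json && python3 shift.py m.json 10; python3 -c "
from h import *
rel((445,286,50),4.3)"
```

```text
time_s: 1.23
ee_pos: [448.4, 282.2, 138.3]
tcp_rot: [0.111, -3.139, 0.002]
contact_force: [-0.3, -0.2, 0.5]
grip_width: 29.9
gripper_force: 0.0
tool shift [ 3.1  4.2 88.3] y_tool deg 94.1 turn -0.004 t 1.2333 pos [448.4 282.2 138.3] F [-0.3 -0.2  0.5]
```

To row units: 89 mm is 0.1483, 80 mm is 0.1333.

```bash
echo '[[[0,0,0.05,0,0],[0,0,0.1,0,0],[0,0,0.1333,0,0],[0,0,0.1483,0,0],[0,0,0.1483,0,0],[0,0,0.1483,0,0]]]' > m.json && python3 shift.py m.json 10
python3 - <<'E'
from h import *
rel((480,289,50),4.3)
f=vision.grab_frame("top"); g=vision.grab_frame("side")
a=f["color"][150:290,190:350];b=g["color"][140:300,225:425]
o=np.zeros((400,800,3),np.uint8);o[:350,:400]=cv2.resize(a,(400,350));o[:320,400:]=cv2.resize(b,(400,320));cv2.imwrite("pics/d1.png",o)
E
```

```text
time_s: 1.73
ee_pos: [445.4, 286.0, 51.2]
tcp_rot: [-0.119, 3.139, 0.0]
contact_force: [-0.2, 0.2, -0.1]
grip_width: 0.8
gripper_force: 0.0
tool shift [-34.7   0.4   1.3] y_tool deg 94.3 turn 0.001 t 1.7333 pos [445.4 286.   51.2] F [-0.2  0.2 -0.1]
```

View pics/d1.png

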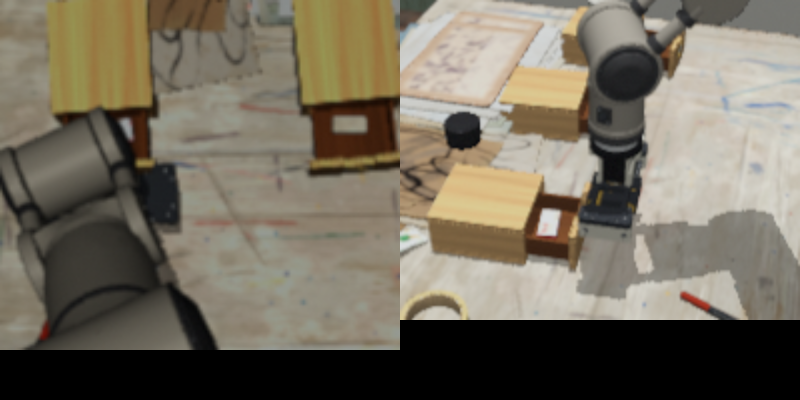

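The gripper stands just outside the carton front, its body above the board's top edge. Next is a slow approach to contact.

To row units: -44 mm is -0.0733, -41 mm is -0.0683.

```bash
echo '[[[-0.01,0,0,0,0],[-0.02,0,0,0,0],[-0.03,0,0,0,0],[-0.0383,0,0,0,0],[-0.045,0,0,0,0],[-0.0517,0,0,0,0],[-0.0583,0,0,0,0],[-0.0633,0,0,0,0],[-0.0683,0,0,0,0],[-0.0733,0,0,0,0]]]' > m.json && python3 shift.py m.json
```

```text
time_s: 2.67
ee_pos: [489.0, 288.8, 50.6]
tcp_rot: [0.118, -3.138, 0.001]
contact_force: [-1.8, -1.1, 1.2]
grip_width: 0.6
gripper_force: 0.8
```

To row units: -46 mm is -0.0767, -43 mm is -0.0717.

```bash
echo '[[[-0.0067,0,0,0,0],[-0.015,0,0,0,0],[-0.0233,0,0,0,0],[-0.0317,0,0,0,0],[-0.04,0,0,0,0],[-0.0483,0,0,0,0],[-0.0567,0,0,0,0],[-0.065,0,0,0,0],[-0.0717,0,0,0,0],[-0.0767,0,0,0,0]]]' > m.json && python3 shift.py m.json; echo '[[[-0.0033,0,0,0,0],[-0.0067,0,0,0,0],[-0.0083,0,0,0,0],[-0.01,0,0,0,0],[-0.0117,0,0,0,0]]]' > m.json && python3 shift.py m.json
```

```text
time_s: 3.5
ee_pos: [535.6, 292.4, 50.7]
tcp_rot: [-0.118, 3.139, 0.0]
contact_force: [-1.4, -0.8, -0.5]
grip_width: 0.5
gripper_force: 0.8
time_s: 3.92
ee_pos: [542.0, 292.9, 50.7]
tcp_rot: [0.118, -3.139, -0.0]
contact_force: [-1.0, -1.9, -1.1]
grip_width: 0.4
gripper_force: 0.8
```

Now 1 mm rows until the stop shows in the force.

To row units: -4 mm is -0.0067, -3 mm is -0.005.

```bash
for i in 1; do echo '[[[-0.0017,0,0,0,0],[-0.0033,0,0,0,0],[-0.005,0,0,0,0],[-0.0067,0,0,0,0]]]' > m.json && python3 shift.py m.json; done; echo '[[[-0.0017,0,0,0,0],[-0.0033,0,0,0,0]]]' > m.json && python3 shift.py m.json
```

```text
time_s: 4.25
ee_pos: [546.1, 293.2, 50.7]
tcp_rot: [-0.118, 3.139, 0.0]
contact_force: [-2.0, -2.1, -1.2]
grip_width: 0.6
gripper_force: 0.8
time_s: 4.42
ee_pos: [548.1, 293.3, 50.8]
tcp_rot: [-0.118, 3.139, 0.0]
contact_force: [-2.0, -1.4, -0.3]
grip_width: 0.8
gripper_force: 0.8
```

To row units: -1 mm is -0.0017.

```bash
echo '[[[-0.0017,0,0,0,0],[-0.0017,0,0,0,0]]]' > m.json && python3 shift.py m.json; echo '[[[-0.0017,0,0,0,0],[-0.0017,0,0,0,0]]]' > m.json && python3 shift.py m.json
```

```text
time_s: 4.58
ee_pos: [549.2, 293.4, 50.7]
tcp_rot: [-0.118, 3.139, 0.0]
contact_force: [-1.3, -0.9, -0.3]
grip_width: 0.1
gripper_force: 0.7
time_s: 4.75
ee_pos: [549.2, 293.4, 50.7]
tcp_rot: [0.118, -3.138, 0.0]
contact_force: [-4.7, -1.7, 1.6]
grip_width: 0.5
gripper_force: 2.4
```

To row units: -1 mm is -0.0017.

```bash
echo '[[[-0.0017,0,0,0,0],[-0.0017,0,0,0,0]]]' > m.json && python3 shift.py m.json
```

```text
time_s: 4.92
ee_pos: [549.3, 293.4, 50.7]
tcp_rot: [0.118, -3.135, 0.001]
contact_force: [-7.1, -2.5, 3.3]
grip_width: 0.4
gripper_force: 4.2
```

The drawer stops at 549.2, where 549 was predicted, with the force rising to 7 N: home. Backing off and lifting.

To row units: 95 mm is 0.1583, 75 mm is 0.125.

```bash
echo '[[[0.0133,0,0,0,0],[0.0417,0,0,0,0],[0.0833,0,0,0,0],[0.125,0,0,0,0],[0.1583,0,0,0,0],[0.1583,0,-0.0583,0,0],[0.1583,0,-0.1167,0,0],[0.1583,0,-0.1167,0,0],[0.1583,0,-0.1167,0,0]]]' > m.json && python3 shift.py m.json; python3 -c "
from h import *
rel((447,-37.5,120),4.8); rel((484.5,-34.5,50),4.8)"
```

```text
time_s: 5.67
ee_pos: [457.9, 287.3, 123.2]
tcp_rot: [-0.118, 3.133, 0.004]
contact_force: [0.3, 0.3, 0.1]
grip_width: 0.4
gripper_force: 0.0
tool shift [  35.3 -323.1    2.2] y_tool deg 94.3 turn -0.008 t 5.6667 pos [457.9 287.3 123.2] F [0.3 0.3 0.1]
tool shift [  -1.8 -323.1   72.4] y_tool deg 94.3 turn -0.008 t 5.6667 pos [457.9 287.3 123.2] F [0.3 0.3 0.1]
```

To row units: -323 mm is -0.5383, -306 mm is -0.51, -0.01 rad is -0.005.

```bash
echo '[[[0.0167,-0.06,0,0,0],[0.0333,-0.1267,0,0,0],[0.0467,-0.1933,0,-0.005,0],[0.0583,-0.26,0,-0.005,0],[0.0583,-0.3267,0,-0.005,0],[0.0583,-0.3933,0,-0.005,0],[0.0583,-0.46,0,-0.005,0],[0.0583,-0.51,0,-0.005,0],[0.0583,-0.5383,0,-0.005,0],[0.0583,-0.5383,0,-0.005,0]]]' > m.json && python3 shift.py m.json; echo '[[[0,0,0.05,0,0],[0,0,0.0917,0,0],[0,0,0.1167,0,0],[0,0,0.1167,0,0],[0,0,0.1167,0,0]]]' > m.json && python3 shift.py m.json; python3 -c "
from h import *
rel((484.5,-34.5,50),4.8)"
```

```text
time_s: 6.5
ee_pos: [445.9, -41.4, 120.0]
tcp_rot: [-0.127, 3.139, -0.001]
contact_force: [0.4, -0.2, 1.1]
grip_width: 0.4
gripper_force: 0.0
time_s: 6.92
ee_pos: [444.9, -37.4, 49.9]
tcp_rot: [0.135, -3.136, -0.001]
contact_force: [0.2, -0.2, 0.1]
grip_width: 0.3
gripper_force: 0.0
tool shift [-39.7  -0.5  -0.2] y_tool deg 94.9 turn 0.002 t 6.9167 pos [444.9 -37.4  49.9] F [ 0.2 -0.2  0.1]
```

Final stop expected near x=558.

To row units: -47 mm is -0.0783, -44 mm is -0.0733.

```bash
echo '[[[-0.01,0,0,0,0],[-0.0217,0,0,0,0],[-0.0333,0,0,0,0],[-0.0433,0,0,0,0],[-0.0517,0,0,0,0],[-0.0583,0,0,0,0],[-0.0633,0,0,0,0],[-0.0683,0,0,0,0],[-0.0733,0,0,0,0],[-0.0783,0,0,0,0]]]' > m.json && python3 shift.py m.json; echo '[[[-0.0067,0,0,0,0],[-0.015,0,0,0,0],[-0.0233,0,0,0,0],[-0.0317,0,0,0,0],[-0.04,0,0,0,0],[-0.0483,0,0,0,0],[-0.0567,0,0,0,0],[-0.065,0,0,0,0],[-0.0717,0,0,0,0],[-0.0767,0,0,0,0]]]' > m.json && python3 shift.py m.json
```

```text
time_s: 7.75
ee_pos: [492.2, -34.2, 50.6]
tcp_rot: [0.134, -3.138, -0.0]
contact_force: [-0.5, -0.9, 0.6]
grip_width: 0.3
gripper_force: 0.8
time_s: 8.58
ee_pos: [538.8, -30.3, 50.7]
tcp_rot: [-0.134, 3.139, 0.0]
contact_force: [-1.2, 1.1, -0.5]
grip_width: 0.1
gripper_force: 0.8
```

To row units: -15 mm is -0.025, -14 mm is -0.0233.

```bash
echo '[[[-0.005,0,0,0,0],[-0.01,0,0,0,0],[-0.0133,0,0,0,0],[-0.0167,0,0,0,0],[-0.0183,0,0,0,0],[-0.02,0,0,0,0],[-0.0217,0,0,0,0],[-0.0233,0,0,0,0],[-0.025,0,0,0,0]]]' > m.json && python3 shift.py m.json; echo '[[[-0.0017,0,0,0,0],[-0.0033,0,0,0,0]]]' > m.json && python3 shift.py m.json
```

```text
time_s: 9.33
ee_pos: [553.3, -29.1, 50.7]
tcp_rot: [-0.134, 3.139, 0.0]
contact_force: [-1.7, 0.3, -0.0]
grip_width: 0.5
gripper_force: 0.8
time_s: 9.5
ee_pos: [555.3, -29.0, 50.7]
tcp_rot: [-0.134, 3.139, 0.0]
contact_force: [-2.0, -0.2, 0.4]
grip_width: 0.5
gripper_force: 0.8
```

To row units: -2 mm is -0.0033, -1 mm is -0.0017.

```bash
echo '[[[-0.0017,0,0,0,0],[-0.0033,0,0,0,0],[-0.0033,0,0,0,0]]]' > m.json && python3 shift.py m.json; echo '[[[-0.0017,0,0,0,0],[-0.0017,0,0,0,0]]]' > m.json && python3 shift.py m.json
```

```text
time_s: 9.75
ee_pos: [557.6, -28.8, 50.7]
tcp_rot: [-0.134, 3.138, -0.0]
contact_force: [-0.1, -0.4, 0.3]
grip_width: 0.6
gripper_force: 0.4
time_s: 9.92
ee_pos: [558.5, -28.7, 50.8]
tcp_rot: [-0.134, 3.138, 0.0]
contact_force: [-1.0, 0.3, 0.1]
grip_width: 0.3
gripper_force: 0.5
```

To row units: -1 mm is -0.0017.

```bash
echo '[[[-0.0017,0,0,0,0],[-0.0017,0,0,0,0]]]' > m.json && python3 shift.py m.json
```

```text
time_s: 10.08
ee_pos: [558.5, -28.7, 50.8]
tcp_rot: [0.134, -3.137, -0.0]
contact_force: [-4.2, -1.3, 3.2]
grip_width: 0.7
gripper_force: 2.5
```

To row units: -1 mm is -0.0017.

```bash
echo '[[[-0.0017,0,0,0,0],[-0.0017,0,0,0,0]]]' > m.json && python3 shift.py m.json
```

```text
time_s: 10.25
ee_pos: [558.5, -28.7, 50.8]
tcp_rot: [0.134, -3.135, -0.0]
contact_force: [-9.0, -2.0, 5.5]
grip_width: 0.4
gripper_force: 4.4
```

To row units: -150 mm is -0.25, -115 mm is -0.1917.

```bash
echo '[[[0.0133,0,0,0,0],[0.0417,0,0,0,0],[0.0833,0,0,0,0],[0.125,0,0,0,0],[0.1583,0,0,0,0],[0.1583,0,-0.0583,0,0],[0.1583,0,-0.125,0,0],[0.1583,0,-0.1917,0,0],[0.1583,0,-0.25,0,0],[0.1583,0,-0.25,0,0]]]' > m.json && python3 shift.py m.json; echo '[[[0.025,0.0583,0,0,0],[0.05,0.1167,0,0,0],[0.0667,0.1833,0,0,0],[0.0667,0.25,0,0,0],[0.0667,0.25,0,0,0],[0.0667,0.25,0,0,0]]]' > m.json && python3 shift.py m.json
python3 - <<'E'
from h import *
f=vision.grab_frame("top"); g=vision.grab_frame("side")
o=np.zeros((590,800,3),np.uint8);o[:300,:780]=cv2.resize(f["color"][145:245,190:450],(780,300));o[300:590,:400]=cv2.resize(g["color"][135:280,225:425],(400,290));cv2.imwrite("pics/e1.png",o)
E
```

```text
time_s: 11.08
ee_pos: [469.2, -37.5, 207.7]
tcp_rot: [-0.133, 3.125, -0.006]
contact_force: [1.4, 0.5, -0.4]
grip_width: 0.6
gripper_force: 0.0
time_s: 11.58
ee_pos: [412.6, 111.3, 200.6]
tcp_rot: [-0.141, 3.137, 0.0]
contact_force: [-0.0, -1.6, 0.1]
grip_width: 0.8
gripper_force: 0.0
```

View pics/e1.png

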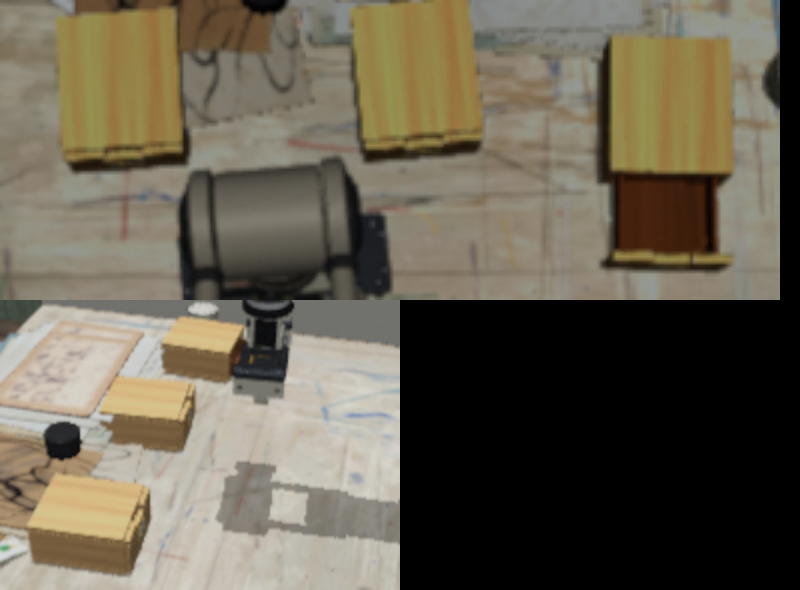

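The left and middle drawers are shut flush against their boxes, the right one is still open, and the arm is clear of everything.

```bash
python3 -c "
from plant import arm, vision, workorder
print(workorder.job_done())"
```

```text
the job is handed in; nothing more can be done
None
```

The carton and eraser drawers are pushed fully home (each stopped against its box at under 10 N), the empty drawer is still open, and nothing else was touched; the job was handed in at about 12 s, with no verdict returned.

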